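# Make up two cabinet fittings kits

## Task

Make up two kits of fittings from the stock on the bench: the long handle and the black cabinet foot go in the large tray, the short handle and the cupboard hinge in the small tray. Stand each one upright and flat on the tray's floor, the way up it is now, with one fitting in each compartment (either of the two). Leave the wooden knob and the pot of screws where they are.

Things in the scene. Friction and masses are not known exactly. Their poses are not given: they have to be found in the camera images.
- long_handle_center (a point): Steel bow handle standing on its two round feet (22 mm discs) with the bar on top: 138 mm long (its x axis), bar 12 mm wide (y) and filling heights 16 to 32 mm, open beneath between the feet. The point is its centre, 16 mm above its underside; z up. The longer of the two handles.
- short_handle_center (a point): Steel bow handle standing on its two round feet (22 mm discs) with the bar on top: 76 mm long (its x axis), bar 12 mm wide (y) and filling heights 16 to 32 mm, open beneath between the feet. The point is its centre, 16 mm above its underside; z up. The shorter of the two handles.
- hinge_center (a point): Steel concealed cupboard hinge, rigid, 80 mm long (its x): an arm 20 mm wide (y; 18 mm below height 8 mm), from 36 mm behind to 18 mm ahead (+x) of the point, 28 mm tall; at its +x end a round cup 35 mm across, 12 mm high, reaching 44 mm ahead, with a thin flange 46 mm wide (y), top at 13 mm. The point is on the arm's middle line, 14 mm above the underside, near the centre of mass; z up.
- foot_center (a point): Black plastic cabinet foot: an upright round stem 28 mm in diameter on a round base 50 mm in diameter and 8 mm high, 60 mm tall in all. The point is on its axis, 30 mm above its underside; z up. Its yaw means nothing.
- large_tray: The larger, almost square tray. Fixed, white plastic, open: 174 mm long (its x) by 182 mm wide (y), 14 mm high, floor and walls 4 mm thick. A 4 mm divider, rim-high, along x at y = 0 makes two equal compartments, each 166 mm (x) by 85 mm (y), 10 mm deep, centred at y = +44.5 and -44.5 mm. Origin: centre of the underside; inner floor 4 mm above it.
- small_tray: The smaller tray, narrower one way. Fixed, white plastic, open: 114 mm long (its x) by 182 mm wide (y), 14 mm high, floor and walls 4 mm thick. A 4 mm divider, rim-high, along x at y = 0 makes two equal compartments, each 106 mm (x) by 85 mm (y), 10 mm deep, centred at y = +44.5 and -44.5 mm. Origin: centre of the underside; inner floor 4 mm above it.
- knob_center (a point): Round wooden drawer knob, 36 mm across, 31 mm high, standing among the stock; to be left alone. The point is its centre.
- pot: Grey square plastic pot of screws, 70 x 70 x 55 mm high, origin at the centre of its underside; to be left alone.
There are look-alikes about, which are no part of the job. Leave any blue or yellow look-alike of the small_tray alone.

How it is judged:
At the end, for the whole second after the job is handed in: The long handle and the foot stand in the large tray, one in each compartment, and the short handle and the hinge in the small tray, one in each compartment (which of the two does not matter). Each is within 4 mm of resting height on the tray's floor, tilted less than 0.12 rad and at rest (((x of long_handle_center in the frame of large_tray between -0.075 and 0.075 m and y of long_handle_center in the frame of large_tray between 0.008 and 0.083 m and x of foot_center in the frame of large_tray between -0.075 and 0.075 m and y of foot_center in the frame of large_tray between -0.083 and -0.008 m) or (x of long_handle_center in the frame of large_tray between -0.075 and 0.075 m and y of long_handle_center in the frame of large_tray between -0.083 and -0.008 m and x of foot_center in the frame of large_tray between -0.075 and 0.075 m and y of foot_center in the frame of large_tray between 0.008 and 0.083 m)) and ((x of short_handle_center in the frame of small_tray between -0.045 and 0.045 m and y of short_handle_center in the frame of small_tray between 0.008 and 0.083 m and x of hinge_center in the frame of small_tray between -0.045 and 0.045 m and y of hinge_center in the frame of small_tray between -0.083 and -0.008 m) or (x of short_handle_center in the frame of small_tray between -0.045 and 0.045 m and y of short_handle_center in the frame of small_tray between -0.083 and -0.008 m and x of hinge_center in the frame of small_tray between -0.045 and 0.045 m and y of hinge_center in the frame of small_tray between 0.008 and 0.083 m)) and z of long_handle_center in the frame of large_tray between 0.016 and 0.024 m and angle between each of long_handle_center, short_handle_center, hinge_center, foot_center's own z axis and vertical below 0.12 rad and linear speed of each of long_handle, short_handle, hinge, foot below 0.02 m/s and angular speed of each of long_handle, short_handle, hinge, foot below 0.2 rad/s and z of short_handle_center in the frame of small_tray between 0.016 and 0.024 m and z of hinge_center in the frame of small_tray between 0.014 and 0.022 m and z of foot_center in the frame of large_tray between 0.03 and 0.038 m); the robot touches nothing.
It fails at once if the knob was moved by more than 25 mm (distance of knob_center from where it was at the start of the episode above 0.025 m).
It fails at once if the pot of screws was moved by more than 25 mm (distance of pot from where it was at the start of the episode above 0.025 m).
It also fails if it takes over 120 s, if anything falls off the work surface, if the arm or the gripper's body presses on something with over 40 N, if the wrist force passes 120 N, or if a joint passes its speed limit or range.

## Robot

A 7-joint arm with a two-finger parallel gripper is mounted at the origin on the work surface. World frame = base frame: x ahead of the robot, y to its left, z up, the work surface at z = 0. Lengths are in m, angles in rad, forces in N, time in s.
With the tool pointing down it reaches from about 0.4 to 0.9 m from the base axis. Payload 5.5 kg.
Tool frame: the origin (TCP) lies at the very end of the fingers, on their centre line; the grasp point (between the pads) lies 19 mm behind it (ctrl.hold_point_z is the distance from the TCP to the grasp point, in m); x points along the fingers, z is the direction in which the jaws open and shut, and the axes are right-handed (so a half turn about x gives the same grasp; the last joint's range is limited). The gripper opens to 92 mm and grips with 3 to 60 N. Pads are 19 mm wide; open, the fingers measure 130 mm over their backs; the gripper's body (75 mm by 190 mm) begins 47 mm behind the grasp point.
Start: joints at [1.603, 0.501, -0.427, 1.55, 0.221, 1.138, -0.21], TCP at [0.149, -0.633, 0.227] pointing down, gripper open.
Joint ranges: [-2.88, 2.88], [-0.31, 2.03], [-1.54, 1.56], [0.2, 2.42], [-1.41, 4.55], [0.19, 2.02], [-2.57, 2.57]. Speed limits (rad/s): [2.57, 2.57, 3.14, 3.14, 3.14, 3.14, 3.14].

## Interface

Orientations are given as a unit quaternion [w, x, y, z].
In Python, from rig import ctrl gives the robot as it stands.
- The arm moves only by the tool jog_arm, never from a script. Its argument "moves" is one flat list of numbers, 5 for each row, row after row: the shift along the tool's x, y, z in m, then the turn about the tool's x in degrees, then the finger opening in m, from 0 to 0.0918. A call has 1 to 20 rows; each row is the pose to reach, as a shift and turn from the pose commanded when the call began, along the tool's axes at that moment; what a row does not reach only later rows make up. A row lasts 1/8 s, in which the tool goes at most 62.5 mm and 10.7 degrees, less where a joint would pass 70% of its speed; a pose out of reach is approached as far as the arm can. A call with a gripper value outside its range is refused whole. The fingers move at their own pace and stop on an object; "newtons" is the grip in N (left out, the last holds). Time passes only in rows, so rows that repeat a pose let the fingers close. It gives the time, the measured TCP pose, the force and the opening at its end, in the units of the state.
- ctrl.sense(): the state, without advancing time (a new reading comes with each control period).
- ctrl.get_image(name): name is "scene" or "side" or "wrist"; returns the picture (384x512x3 uint8, red, green, blue); there is no depth.
- ctrl.camera_model(name): a dict with "vertical_fov" (degrees; the focal length in pixels is half the picture's height over the tangent of half this angle, whatever the lens; pixels are square), "cx", "cy" (the principal point, pixels), "distortion" ([k1, k2, p1, p2, k3] as OpenCV has them; the pictures are not rectified), "rvec" (rotation vector, rad) and "tvec" (3), from world to camera coordinates, as OpenCV has them. Camera axes: x right, y down, z forward; pixel columns grow to the right and rows downward; lengths in m; the calibration is good to about 2 mm. A picture is of the moment at which its call begins: read the wrist's pose just before it. camera_model takes no time and is no camera call; for the wrist camera it gives the pose at the moment of the call.
- ctrl.hand_in(): hands the job in, once; it reports no verdict.
The state is a dict: "t": time; "joint_positions": joint angles; "dq": joint speeds; "joint_efforts": joint torques, N m; "position": TCP position; "tcp_rot": TCP orientation; "force": force on the tool from outside, world axes, zero at the start; "moment": the same for the moment, N m; "opening": finger opening in m.
Only numpy, scipy, OpenCV 4.12 (cv2) and the standard library are available. Lean on these libraries where they do the work, as an engineer would, in place of code of your own. Each camera call takes 0.05 s, during which the arm holds its last target. There are 200 camera calls.

## Working session

There is one attempt and no reset: what is moved stays moved. The work goes in short steps, Python scripts to look and compute and a tool call to move; the robot and the scene stay as the last step left them, time stands still between calls to the robot, and variables do not carry over. Pictures are saved under pics/ and viewed, about 12 in all and at most 16, crops included, and the job is handed in when it is done.

Besides the shell and the picture viewer there is one more tool, called after ">>>" as name(argument=value, ...), one argument or row to a line, values as JSON. jog_arm: Moves the arm, as the interface text tells. Its arguments: {"type":"object","properties":{"moves":{"type":"array"},"newtons":{"type":"number"}},"required":["moves"]}

```bash
ls; mkdir -p pics; cat > h.py <<'E'
import numpy as np, cv2
from scipy.spatial.transform import Rotation as R
from rig import ctrl
def cam(n):
    m=ctrl.camera_model(n); f=192/np.tan(np.radians(m["vertical_fov"])/2)
    K=np.array([[f,0,m["cx"]],[0,f,m["cy"]],[0,0,1.]])
    return K,np.array(m["distortion"],float),np.array(m["rvec"],float),np.array(m["tvec"],float)
def snap(n,fn):
    c=cam(n); im=np.array(ctrl.get_image(n)); cv2.imwrite(fn,im[:,:,::-1]); return im,c
def ray(c,px,z):
    K,d,r,t=c; p=cv2.undistortPoints(np.array(px,float).reshape(-1,1,2),K,d).reshape(-1,2)
    Rm=cv2.Rodrigues(r)[0]; o=-Rm.T@t.reshape(3); v=np.c_[p,np.ones(len(p))]@Rm
    return o+v*((z-o[2])/v[:,2])[:,None]
def proj(c,P): return cv2.projectPoints(np.array(P,float).reshape(-1,1,3),c[2],c[3],c[0],c[1])[0].reshape(-1,2)
E
python3 - <<'E'
from h import *
s=ctrl.sense();print({k:np.round(v,3) for k,v in s.items()})
for n in("scene","side","wrist"):
    im,c=snap(n,f"pics/{n}0.png"); print(n,ray(c,[[256,192]],0), -cv2.Rodrigues(c[2])[0].T@c[3])
a=cv2.imread("pics/scene0.png");b=cv2.imread("pics/side0.png")
cv2.imwrite("pics/s2.png",cv2.resize(a,(800,600),interpolation=cv2.INTER_CUBIC))
cv2.imwrite("pics/d2.png",cv2.resize(b,(800,600),interpolation=cv2.INTER_CUBIC))
E
```

```text
pics
{'t': np.float64(0.0), 'joint_positions': array([ 1.603,  0.502, -0.427,  1.551,  0.221,  1.138, -0.21 ]), 'dq': array([-0.001, -0.   ,  0.002, -0.   ,  0.002, -0.001, -0.001]), 'joint_efforts': array([ 0.0000e+00, -5.6659e+01, -5.8160e+00, -2.7910e+01, -6.9000e-02,
        3.1000e-02,  0.0000e+00]), 'position': array([ 0.148, -0.632,  0.226]), 'tcp_rot': array([ 0.554,  0.44 ,  0.555, -0.439]), 'force': array([-0.379,  0.042, -0.327]), 'moment': array([0.001, 0.02 , 0.012]), 'opening': np.float64(0.092)}
scene [[ 4.66272304e-01 -1.52036074e-01  1.11022302e-16]] [1.17386873 0.50996726 0.93209083]
side [[0.55444512 0.0337594  0.        ]] [-0.02816459 -1.03412478  0.76931619]
wrist [[ 0.11369552 -0.64626337  0.        ]] [ 0.22485436 -0.61427658  0.38391967]
```

View pics/s2.png

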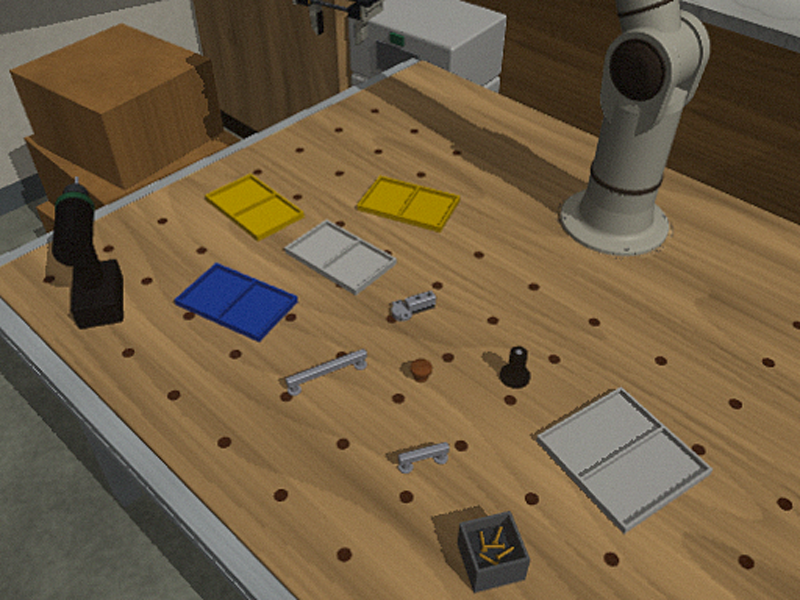

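View pics/d2.png

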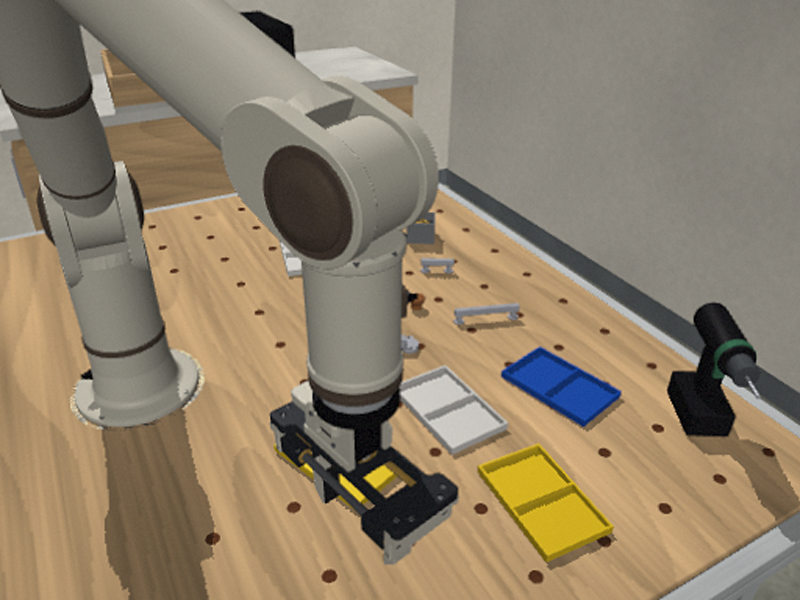

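Scene picture (800×600):
- Long handle at (327,370), short handle at (424,457). These two could be mixed up; the longer one is at (327,370).
- Hinge at (413,305), foot at (516,368). The black drill at (95,260) is not the foot. Knob at (421,370), pot at (494,552).
- Large white tray at (623,458), small white tray at (340,256). Its look-alikes are blue (236,300) and yellow (253,205) and (408,203).

The side view agrees on all of these.

```bash
python3 - <<'E'
from h import *
c=cam("scene"); k=512/800
def w(p,z): return ray(c,np.array(p)*k,z)
for n,p in dict(large=[(621,390),(710,467),(626,529),(537,436)],small=[(325,222),(396,258),(357,292),(284,250)]).items():
    q=w(p,.014)[:,:2]; print(n,q.round(3).tolist(),"c",q.mean(0).round(3),"sides",[round(np.linalg.norm(q[i]-q[(i+1)%4]),3) for i in range(4)],"ang",[round(np.degrees(np.arctan2(*(q[(i+1)%4]-q[i])[::-1]))) for i in (0,1)])
for n,p,z in [("long",[(287,379),(367,353)],.03),("short",[(400,459),(448,447)],.03),("hinge cup/arm",[(400,310),(433,295)],.015),("foot top",[(517,351)],.06),("foot base",[(516,375)],.008),("knob",[(421,364)],.03),("pot top",[(458,540),(485,512+3),(522,545),(495,560)],.055)]:
    q=w(p,z)[:,:2]; print(n,q.round(3).tolist(),q.mean(0).round(3),np.degrees(np.arctan2(*(q[-1]-q[0])[::-1])).round(), np.linalg.norm(q[-1]-q[0]).round(3))
s=ctrl.sense(); q=s["tcp_rot"]; print(R.from_quat([*q[1:],q[0]]).as_matrix().round(3))
a=cv2.imread("pics/scene0.png"); cv2.imwrite("pics/crop.png",cv2.resize(a[185:345,170:370],(800,640))[:600])
a=cv2.imread("pics/wrist0.png")
E
```

```text
large [[0.383, 0.25], [0.418, 0.418], [0.588, 0.383], [0.547, 0.206]] c [0.484 0.314] sides [np.float64(0.172), np.float64(0.173), np.float64(0.181), np.float64(0.169)] ang [78, -12]
small [[0.419, -0.402], [0.4, -0.226], [0.515, -0.212], [0.53, -0.394]] c [ 0.466 -0.308] sides [np.float64(0.177), np.float64(0.117), np.float64(0.183), np.float64(0.112)] ang [96, 7]
long [[0.741, -0.135], [0.616, -0.084]] [ 0.678 -0.11 ] 158.0 0.135
short [[0.726, 0.094], [0.663, 0.13]] [0.695 0.112] 150.0 0.072
hinge cup/arm [[0.496, -0.124], [0.428, -0.108]] [ 0.462 -0.116] 167.0 0.07
foot top [[0.468, 0.103]] [0.468 0.103] 0.0 0.0
foot base [[0.469, 0.109]] [0.469 0.109] 0.0 0.0
knob [[0.573, -0.005]] [ 0.573 -0.005] 0.0 0.0
pot top [[0.775, 0.242], [0.724, 0.245], [0.725, 0.305], [0.764, 0.293]] [0.747 0.271] 103.0 0.052
[[-0.     0.973  0.229]
 [ 0.001  0.229 -0.973]
 [-1.     0.    -0.001]]
```

View pics/crop.png

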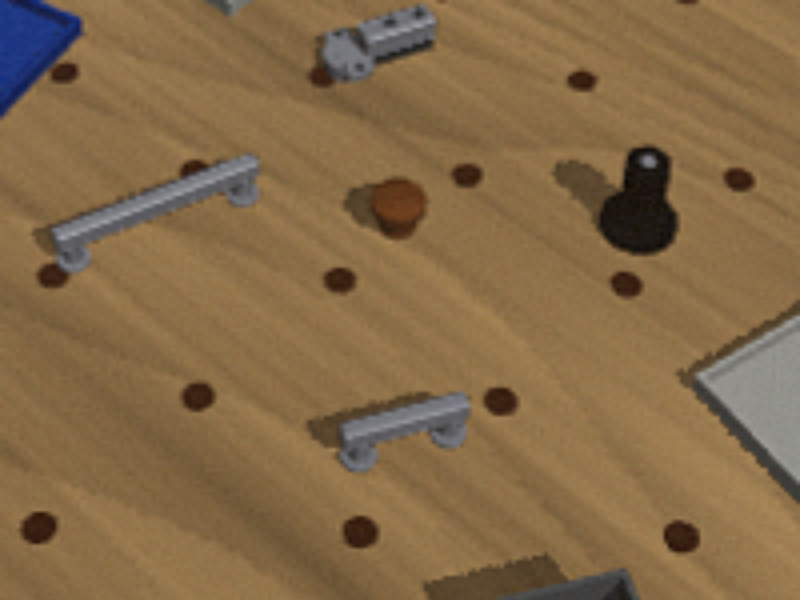

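Crop: long handle (155,205), short handle (405,420), hinge (380,40, cup at its left end), foot (640,200) and knob (400,205) all look as described. I'll go above the hinge.

>>> jog_arm(
  moves=[0.03,0.424,-0.43,26,0.0918,0.03,0.424,-0.43,26,0.0918,0.03,0.424,-0.43,26,0.0918,0.03,0.424,-0.43,26,0.0918,0.03,0.424,-0.43,26,0.0918,0.03,0.424,-0.43,26,0.0918,0.03,0.424,-0.43,26,0.0918,0.03,0.424,-0.43,26,0.0918,0.03,0.424,-0.43,26,0.0918,0.03,0.424,-0.43,26,0.0918,0.03,0.424,-0.43,26,0.0918,0.03,0.424,-0.43,26,0.0918,0.03,0.424,-0.43,26,0.0918,0.03,0.424,-0.43,26,0.0918,0.03,0.424,-0.43,26,0.0918,0.03,0.424,-0.43,26,0.0918],
)

```text
t: 2.15
position: [0.463, -0.1175, 0.1968]
tcp_rot: [-0.441, -0.553, -0.441, 0.553]
force: [-0.5, -0.0, 0.2]
opening: 0.0917
```

```bash
cat >> h.py <<'E'
def go(x,y,z,yaw):
    """tool-frame shift and turn to TCP (x,y,z) with jaw axis (tool z) at yaw deg, mod 180"""
    s=ctrl.sense(); q=s["tcp_rot"]; M=R.from_quat([*q[1:],q[0]]).as_matrix()
    j=np.degrees(np.arctan2(M[1,2],M[0,2])); t=(j-yaw+90)%180-90
    return (M.T@(np.array([x,y,z])-s["position"])).round(4), round(t,1), "now",s["position"].round(4),round(j,1),"q7",round(s["joint_positions"][6],2)
E
python3 - <<'E'
from h import *
im,c=snap("wrist","pics/w1.png")
g=im.astype(int); m=((g.max(2)-g.min(2)<25)&(g.min(2)>70)).astype(np.uint8)
n,l,st,ce=cv2.connectedComponentsWithStats(m)
for i in range(1,n):
    if st[i,4]>150: print(st[i],ce[i].round(),ray(c,[ce[i]],.02)[0].round(3))
cv2.imwrite("pics/w1b.png",cv2.resize(im[:,:,::-1],(800,600)))
print(go(.462,-.116,.2,77))
E
```

```text
[ 13   1  14  67 587] [19. 34.] [0.698 0.117 0.02 ]
[194   0  13  57 593] [200.  28.] [ 0.645 -0.098  0.02 ]
[  320    81   148   121 11564] [395. 140.] [ 0.468 -0.305  0.02 ]
[ 235  139   38   64 1222] [251. 165.] [ 0.476 -0.12   0.02 ]
[   0  169   28   76 1435] [ 10. 207.] [0.496 0.231 0.02 ]
[  30  365  139   19 1409] [ 93. 375.] [0.168 0.245 0.02 ]
(array([-0.0032, -0.0013, -0.0011]), np.float64(0.2), 'now', array([ 0.463 , -0.1174,  0.1968]), np.float64(-102.8), 'q7', np.float64(-1.79))
```

View pics/w1b.png

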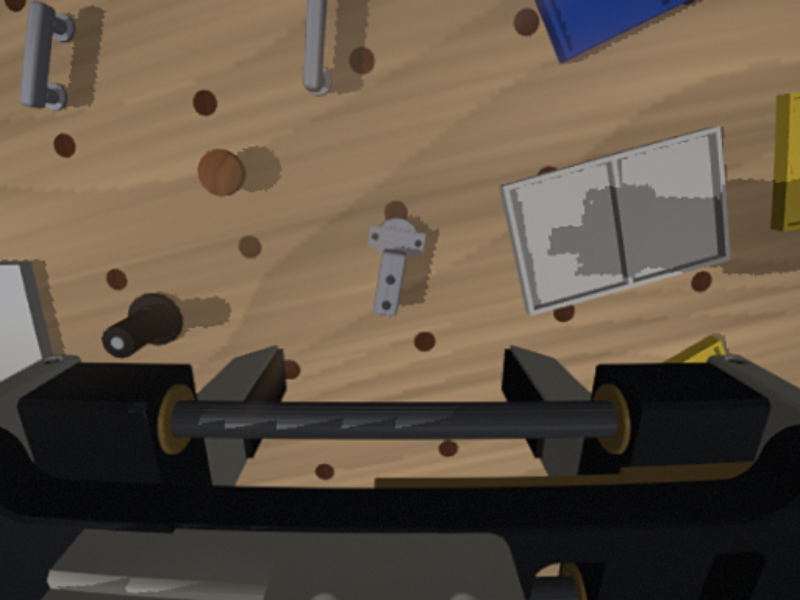

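The wrist view shows the hinge, with its arm from (386,314) to (400,250) and its cup at about (398,235). Small tray corners are at (501,186), (721,127), (729,258) and (531,313).

```bash
python3 - <<'E'
from h import *
c=cam("wrist"); k=.64
w=lambda p,z: ray(c,np.array(p)*k,z)[:,:2]
a=w([(386,314),(396,251)],.028); print("arm top",a.round(4), np.degrees(np.arctan2(*(a[1]-a[0])[::-1])))
b=w([(369,236),(425,246)],.013);print("flange ends",b.round(4),b.mean(0),np.linalg.norm(b[1]-b[0]))
f=w([(398,218)],.012);print("cup tip",f)
q=w([(501,186),(721,127),(729,258),(531,313)],.014);print("small",q.round(3),q.mean(0),[np.degrees(np.arctan2(*(q[j]-q[i])[::-1])).round(1) for i,j in((1,0),(2,3),(2,1),(3,0))])
d=w([(614,158),(628,284)],.014); print("divider",d.round(3),d.mean(0))
E
```

```text
arm top [[ 0.433  -0.1037]
 [ 0.4828 -0.1235]] -21.70847436939449
flange ends [[ 0.4974 -0.1041]
 [ 0.479  -0.1475]] [ 0.48819087 -0.12578728] 0.047139126972165844
cup tip [[ 0.50631455 -0.13065097]]
small [[ 0.513 -0.217]
 [ 0.522 -0.401]
 [ 0.411 -0.406]
 [ 0.401 -0.226]] [ 0.46203723 -0.31241164] [np.float64(92.9), np.float64(93.3), np.float64(2.6), np.float64(4.8)]
divider [[ 0.516 -0.31 ]
 [ 0.408 -0.313]] [ 0.46193467 -0.31149968]
```

```bash
python3 -c "
from h import *
print(go(.4586,-.113,.005,68))"
```

```text
(array([ 0.1918, -0.0053, -0.0033]), np.float64(9.2), 'now', array([ 0.463 , -0.1174,  0.1968]), np.float64(-102.8), 'q7', np.float64(-1.79))
```

>>> jog_arm(
  moves=[0.1,-0.005,-0.003,9,0.06,0.1,-0.005,-0.003,9,0.06,0.15,-0.005,-0.003,9,0.06,0.18,-0.005,-0.003,9,0.06,0.192,-0.005,-0.003,9,0.06,0.192,-0.005,-0.003,9,0.06,0.192,-0.005,-0.003,9,0.01,0.192,-0.005,-0.003,9,0.01,0.192,-0.005,-0.003,9,0.01,0.192,-0.005,-0.003,9,0.01,0.192,-0.005,-0.003,9,0.01,0.192,-0.005,-0.003,9,0.01,0.17,-0.005,-0.003,9,0.01,0.11,-0.005,-0.003,9,0.01,0.07,-0.005,-0.003,9,0.01,0.07,-0.005,-0.003,9,0.01],
  newtons=30,
)

```text
t: 4.2
position: [0.4612, -0.1137, 0.1294]
tcp_rot: [0.398, 0.587, 0.395, -0.584]
force: [-0.8, -0.2, -0.8]
opening: 0.0201
```

```bash
python3 - <<'E'
from h import *
im,c=snap("wrist","pics/w2.png")
cv2.imwrite("pics/w2b.png",cv2.resize(im[:,:,::-1],(640,480)))
x=np.radians(4.5); d=np.array([np.cos(x),np.sin(x)]); p=np.array([.460,-.266])-.012*d
print(p,go(*p,.012,94.5))
E
```

```text
[ 0.44803699 -0.26694151] (array([0.1157, 0.0459, 0.1466]), np.float64(-26.3), 'now', array([ 0.4596, -0.1137,  0.1276]), np.float64(-111.8), 'q7', np.float64(-2.03))
```

View pics/w2b.png

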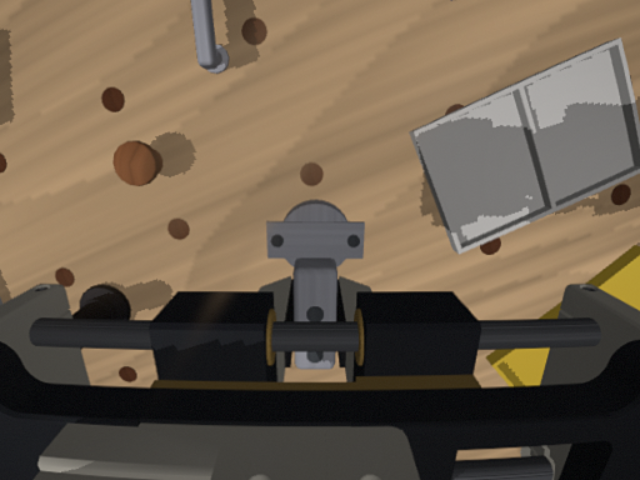

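The wrist view shows the hinge held squarely, with the opening at 20 mm. Next I place it in the near compartment.

>>> jog_arm(
  moves=[0,0.046,0.147,-26.3,0.01,0,0.046,0.147,-26.3,0.01,0,0.046,0.147,-26.3,0.01,0,0.046,0.147,-26.3,0.01,0.05,0.046,0.147,-26.3,0.01,0.09,0.046,0.147,-26.3,0.01,0.105,0.046,0.147,-26.3,0.01,0.112,0.046,0.147,-26.3,0.01,0.117,0.046,0.147,-26.3,0.01,0.1175,0.046,0.147,-26.3,0.01,0.1175,0.046,0.147,-26.3,0.01,0.1175,0.046,0.147,-26.3,0.036,0.1175,0.046,0.147,-26.3,0.036,0.1175,0.046,0.147,-26.3,0.036,0.09,0.046,0.147,-26.3,0.036,0.03,0.046,0.147,-26.3,0.036,-0.03,0.046,0.147,-26.3,0.036,-0.07,0.046,0.147,-26.3,0.036,-0.07,0.046,0.147,-26.3,0.036],
)

```text
t: 6.62
position: [0.4493, -0.2679, 0.2002]
tcp_rot: [0.522, 0.48, 0.517, -0.48]
force: [0.9, 0.2, -0.0]
opening: 0.036
```

```bash
python3 - <<'E'
from h import *
im,c=snap("wrist","pics/w3.png")
cv2.imwrite("pics/w3b.png",cv2.resize(im[:,:,::-1],(640,480)))
print(go(.678,-.11,.15,68))
E
```

```text
(array([ 0.0482,  0.2418, -0.139 ]), np.float64(26.5), 'now', array([ 0.4478, -0.2674,  0.1981]), np.float64(-85.5), 'q7', np.float64(-1.26))
```

View pics/w3b.png

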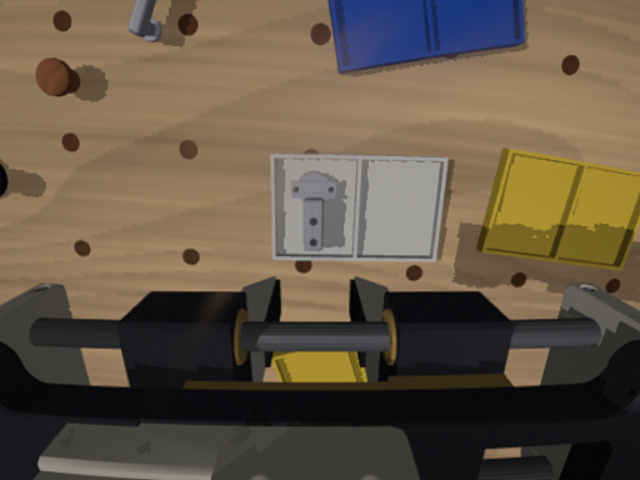

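The hinge is seated flat in the left compartment, at (314,215). Next is the long handle.

>>> jog_arm(
  moves=[0,0.242,-0.139,26.5,0.06,0,0.242,-0.139,26.5,0.06,0,0.242,-0.139,26.5,0.06,0,0.242,-0.139,26.5,0.06,0,0.242,-0.139,26.5,0.06,0,0.242,-0.139,26.5,0.06,0,0.242,-0.139,26.5,0.06,0,0.242,-0.139,26.5,0.06,0,0.242,-0.139,26.5,0.06],
)

```text
t: 7.8
position: [0.6766, -0.1107, 0.1968]
tcp_rot: [-0.395, -0.586, -0.395, 0.587]
force: [0.6, -0.4, -0.2]
opening: 0.0603
```

```bash
cat >> h.py <<'E'
def steel(im,c,z,amin=300):
    g=im.astype(int); m=((g.max(2)-g.min(2)<25)&(g.min(2)>70)).astype(np.uint8); m[275:]=0
    for k in cv2.findContours(m,cv2.RETR_EXTERNAL,cv2.CHAIN_APPROX_NONE)[0]:
        if cv2.contourArea(k)<amin: continue
        w=ray(c,k.reshape(-1,2),z)[:,:2].astype(np.float32); r=cv2.minAreaRect(w*1000)
        bx=cv2.boxPoints(r); e=[bx[1]-bx[0],bx[2]-bx[1]]; e=max(e,key=np.linalg.norm)
        print("px",k.reshape(-1,2).mean(0).round(),"rect mm",np.round(r[0],1),np.round(r[1],1),"yaw",np.degrees(np.arctan2(e[1],e[0])).round(1))
E
python3 - <<'E'
from h import *
im,c=snap("wrist","pics/w4.png"); steel(im,c,.032)
cv2.imwrite("pics/w4b.png",cv2.resize(im[:,:,::-1],(800,600)))
print(go(.678,-.11,.15,68))
E
```

```text
px [445. 224.] rect mm [ 504.6 -323.7] [ 72.7 128.4] yaw -86.7
px [101. 211.] rect mm [709.2  95.6] [27. 61.] yaw -52.0
px [252. 172.] rect mm [ 679.5 -112. ] [ 19.6 136.2] yaw -18.6
px [35. 16.] rect mm [957.   44.4] [131.3  52. ] yaw 89.9
(array([ 0.047 ,  0.0009, -0.0009]), np.float64(-0.1), 'now', array([ 0.6768, -0.1104,  0.197 ]), np.float64(-112.1), 'q7', np.float64(-2.1))
```

View pics/w4b.png

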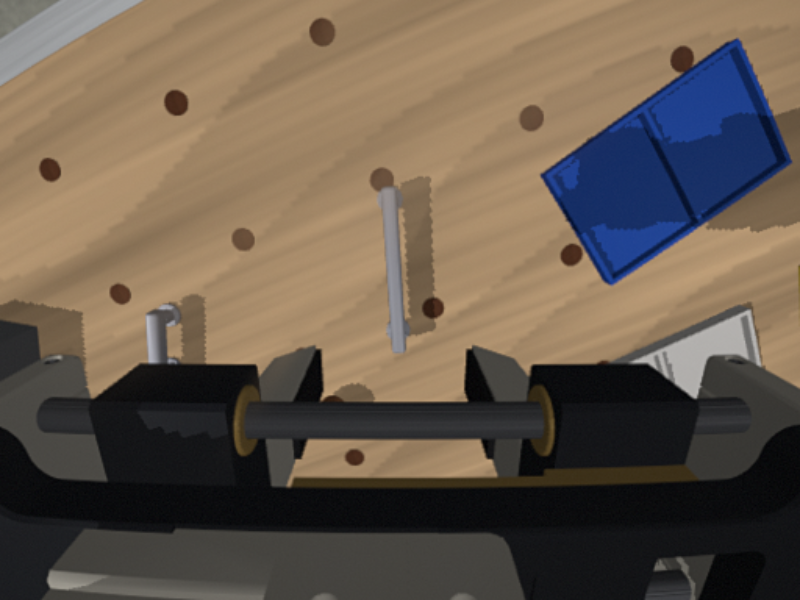

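The long handle's bar runs from (388,189) to (399,351). The short handle is half hidden at (160,335).

```bash
python3 - <<'E'
from h import *
c=cam("wrist")
a=ray(c,np.array([(388.5,188),(399,351)])*.64,.032)[:,:2]; m=a.mean(0); y=np.degrees(np.arctan2(*(a[0]-a[1])[::-1]))
print(a,m,y,np.linalg.norm(a[0]-a[1])); print(go(*m,.006,y+90))
E
```

```text
[[ 0.74278351 -0.13274817]
 [ 0.6158063  -0.09020945]] [ 0.67929491 -0.11147881] -18.521398902419886 0.13391323459827129
(array([ 1.91e-01,  2.60e-03, -1.00e-04]), np.float64(-3.6), 'now', array([ 0.6768, -0.1104,  0.197 ]), np.float64(-112.1), 'q7', np.float64(-2.1))
```

>>> jog_arm(
  moves=[0.1,0.0025,0,-3.6,0.05,0.1,0.0025,0,-3.6,0.05,0.15,0.0025,0,-3.6,0.05,0.18,0.0025,0,-3.6,0.05,0.191,0.0025,0,-3.6,0.05,0.191,0.0025,0,-3.6,0.05,0.191,0.0025,0,-3.6,0.005,0.191,0.0025,0,-3.6,0.005,0.191,0.0025,0,-3.6,0.005,0.191,0.0025,0,-3.6,0.005,0.191,0.0025,0,-3.6,0.005,0.191,0.0025,0,-3.6,0.005,0.17,0.0025,0,-3.6,0.005,0.11,0.0025,0,-3.6,0.005,0.06,0.0025,0,-3.6,0.005,0.04,0.0025,0,-3.6,0.005,0.04,0.0025,0,-3.6,0.005],
)

```text
t: 9.98
position: [0.6806, -0.11, 0.1587]
tcp_rot: [0.415, 0.574, 0.413, -0.573]
force: [-0.1, -0.5, -1.8]
opening: 0.0116
```

```bash
python3 - <<'E'
from h import *
print(go(.494,.357,.16,77))
print(go(.474,.271,.16,77))
E
```

```text
(array([-0.0022, -0.3243, -0.3843]), np.float64(-5.4), 'now', array([ 0.6806, -0.11  ,  0.1587]), np.float64(-108.4), 'q7', np.float64(-2.07))
(array([-0.0022, -0.3162, -0.2964]), np.float64(-5.4), 'now', array([ 0.6806, -0.11  ,  0.1587]), np.float64(-108.4), 'q7', np.float64(-2.07))
```

>>> jog_arm(
  moves=[-0.04,-0.324,-0.384,-5.4,0.005,-0.04,-0.324,-0.384,-5.4,0.005,-0.04,-0.324,-0.384,-5.4,0.005,-0.04,-0.324,-0.384,-5.4,0.005,-0.04,-0.324,-0.384,-5.4,0.005,-0.04,-0.324,-0.384,-5.4,0.005,-0.04,-0.324,-0.384,-5.4,0.005,-0.04,-0.324,-0.384,-5.4,0.005,-0.04,-0.324,-0.384,-5.4,0.005,-0.04,-0.324,-0.384,-5.4,0.005,-0.04,-0.324,-0.384,-5.4,0.005,-0.04,-0.324,-0.384,-5.4,0.005,-0.04,-0.324,-0.384,-5.4,0.005],
)

```text
t: 11.6
position: [0.4942, 0.3547, 0.1963]
tcp_rot: [-0.439, -0.554, -0.439, 0.554]
force: [0.0, 0.2, -1.3]
opening: 0.0117
```

```bash
python3 - <<'E'
from h import *
im,c=snap("wrist","pics/w5.png")
cv2.imwrite("pics/w5b.png",cv2.resize(im[:,:,::-1],(800,600)))
print(go(.494,.357,.15,77))
E
```

```text
(array([ 0.0465, -0.0005, -0.0019]), np.float64(-0.1), 'now', array([0.4941, 0.3551, 0.1965]), np.float64(-103.1), 'q7', np.float64(-2.57))
```

View pics/w5b.png

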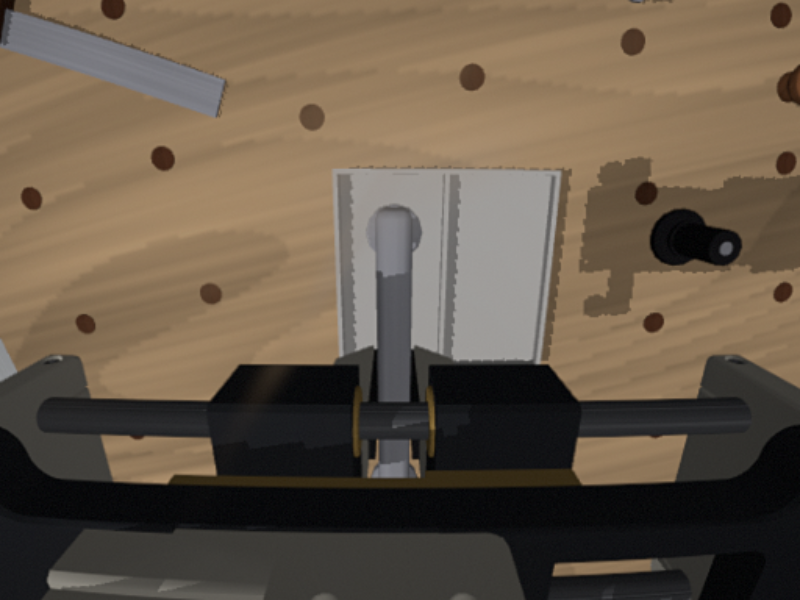

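The handle is held over the left compartment of the large tray. Tray corners are at (333,170), (561,172), (537,362), and the left wall is at about (341,350). The foot is at (690,240). q7 is at its limit, so I'll check the tray's yaw before going down.

```bash
python3 - <<'E'
from h import *
c=cam("wrist")
w=lambda p,z: ray(c,np.array(p)*.64,z)[:,:2]
q=w([(333,170),(561,172),(542,362),(341,352),(449,172),(443,350)],.014); print(q.round(4))
an=lambda a,b: np.degrees(np.arctan2(*(b-a)[::-1])).round(1)
print("y axis",an(q[1],q[0]),np.linalg.norm(q[1]-q[0]),"x axis",an(q[2],q[1]),an(q[3],q[0]),an(q[5],q[4]),np.linalg.norm(q[2]-q[1]))
print("foot top",w([(727,246)],.06),"base",w([(684,237)],.006),"pot px",proj(c,[[.747,.271,.05],[.695,.112,.03]])/.64,"grey thing",w([(110,60)],0))
print(ctrl.sense()["joint_positions"])
E
```

```text
[[0.5859 0.383 ]
 [0.5439 0.2063]
 [0.3824 0.2429]
 [0.4339 0.4177]
 [0.5635 0.294 ]
 [0.415  0.3285]]
y axis 76.6 0.1815750065988268 x axis -12.8 -12.9 -13.1 0.16560207136326738
foot top [[0.4680929  0.10511157]] base [[0.46616783 0.10232175]] pot px [[ 432.64631192 -127.4589967 ]
 [ 667.36005983  -71.28409104]] grey thing [[0.71364504 0.53706269]]
[-0.47392597  0.4359851  -0.25302711  1.69407002  0.12381307  1.02765282
 -2.56829878]
```

>>> jog_arm(
  moves=[0,0.003,-0.002,-6,0.005,0.06,0.003,-0.002,-6,0.005,0.12,0.003,-0.002,-6,0.005,0.16,0.003,-0.002,-6,0.005,0.175,0.003,-0.002,-6,0.005,0.182,0.003,-0.002,-6,0.005,0.186,0.003,-0.002,-6,0.005,0.186,0.003,-0.002,-6,0.005,0.186,0.003,-0.002,-6,0.036,0.186,0.003,-0.002,-6,0.036,0.186,0.003,-0.002,-6,0.036,0.186,0.003,-0.002,-6,0.036,0.16,0.003,-0.002,-6,0.036,0.1,0.003,-0.002,-6,0.036,0.04,0.003,-0.002,-6,0.036,0,0.003,-0.002,-6,0.036,0,0.003,-0.002,-6,0.036],
)

```text
t: 13.78
position: [0.4988, 0.3597, 0.2013]
tcp_rot: [0.469, 0.532, 0.468, -0.527]
force: [0.0, -0.1, -1.6]
opening: 0.036
```

```bash
python3 - <<'E'
from h import *
im,c=snap("wrist","pics/w6.png")
cv2.imwrite("pics/w6b.png",cv2.resize(im[:,:,::-1],(640,480)))
print(go(.467,.1035,.025,-90))
E
```

```text
(array([1.730e-01, 2.000e-04, 2.572e-01]), np.float64(-7.0), 'now', array([0.4975, 0.3585, 0.1986]), np.float64(-97.0), 'q7', np.float64(-2.46))
```

View pics/w6b.png

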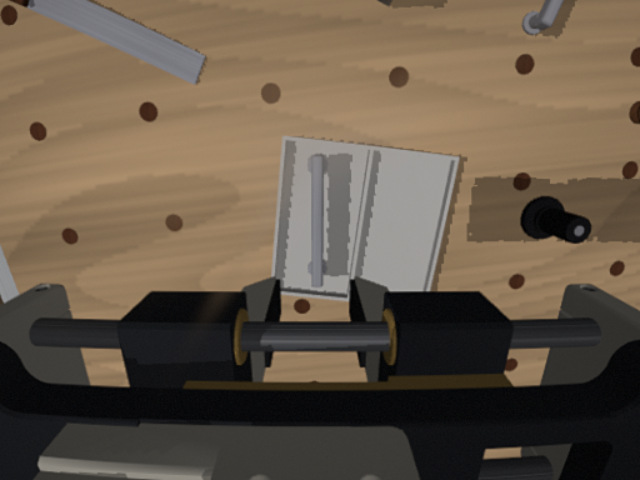

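The long handle stands in the left compartment, from (318,160) to (317,285). Next is the foot.

>>> jog_arm(
  moves=[0,0,0.256,-7,0.07,0,0,0.256,-7,0.07,0,0,0.256,-7,0.07,0,0,0.256,-7,0.07,0,0,0.256,-7,0.07,0,0,0.256,-7,0.07,0.06,0,0.256,-7,0.07,0.12,0,0.256,-7,0.07,0.16,0,0.256,-7,0.07,0.176,0,0.256,-7,0.07,0.176,0,0.256,-7,0.07,0.176,0,0.256,-7,0.02,0.176,0,0.256,-7,0.02,0.176,0,0.256,-7,0.02,0.176,0,0.256,-7,0.02,0.176,0,0.256,-7,0.02,0.176,0,0.256,-7,0.02],
  newtons=25,
)

```text
t: 15.95
position: [0.4658, 0.1038, 0.0211]
tcp_rot: [0.5, 0.5, 0.5, -0.5]
force: [0.1, -1.0, 5.9]
opening: 0.0274
```

```bash
python3 - <<'E'
from h import *
print(ctrl.sense()["force"].round(1),go(.470,.271,.12,-90))
E
```

```text
[ 0.1 -1.   5.9] (array([-0.0989,  0.0043, -0.1672]), np.float64(0.0), 'now', array([0.4658, 0.1038, 0.0211]), np.float64(-90.0), 'q7', np.float64(-1.98))
```

>>> jog_arm(
  moves=[-0.03,0,0,0,0.02,-0.09,0,0,0,0.02,-0.1,0.0045,-0.05,0,0.02,-0.1,0.0045,-0.11,0,0.02,-0.1,0.0045,-0.167,0,0.02,-0.1,0.0045,-0.167,0,0.02,-0.1,0.0045,-0.167,0,0.02,-0.05,0.0045,-0.167,0,0.02,-0.02,0.0045,-0.167,0,0.02,-0.01,0.0045,-0.167,0,0.02,-0.0045,0.0045,-0.167,0,0.02,-0.0045,0.0045,-0.167,0,0.02,-0.0045,0.0045,-0.167,0,0.05,-0.0045,0.0045,-0.167,0,0.05,-0.0045,0.0045,-0.167,0,0.05,-0.03,0.0045,-0.167,0,0.05,-0.09,0.0045,-0.167,0,0.05,-0.15,0.0045,-0.167,0,0.05,-0.18,0.0045,-0.167,0,0.05,-0.18,0.0045,-0.167,0,0.05],
)

```text
t: 18.45
position: [0.4718, 0.2719, 0.204]
tcp_rot: [0.501, 0.502, 0.499, -0.498]
force: [0.1, 0.6, -0.2]
opening: 0.0499
```

```bash
python3 - <<'E'
from h import *
im,c=snap("wrist","pics/w7.png")
cv2.imwrite("pics/w7b.png",cv2.resize(im[:,:,::-1],(640,480)))
print(go(.695,.112,.2,60))
E
```

```text
(array([0.0023, 0.2244, 0.1592]), np.float64(30.0), 'now', array([0.4706, 0.2711, 0.2019]), np.float64(-90.0), 'q7', np.float64(-2.23))
```

View pics/w7b.png

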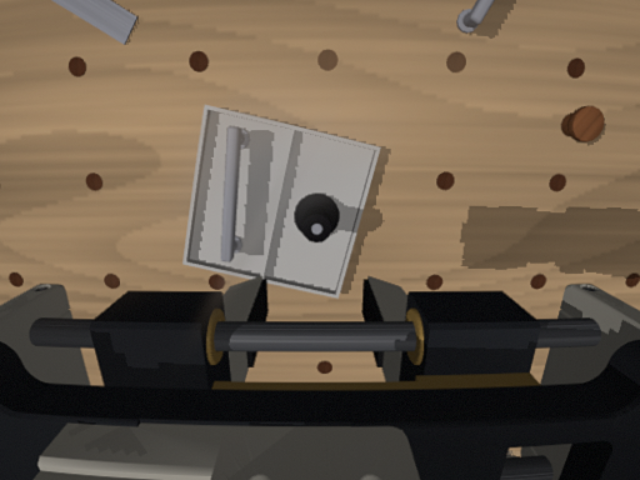

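Both pieces stand in the large tray: the handle at (232,195) and the foot at (317,217). Next is the short handle.

>>> jog_arm(
  moves=[0.002,0.224,0.159,0,0.06,0.002,0.224,0.159,0,0.06,0.002,0.224,0.159,0,0.06,0.002,0.224,0.159,30,0.06,0.002,0.224,0.159,30,0.06,0.002,0.224,0.159,30,0.06,0.002,0.224,0.159,30,0.06,0.002,0.224,0.159,30,0.06,0.002,0.224,0.159,30,0.06,0.002,0.224,0.159,30,0.06],
)

```text
t: 19.75
position: [0.6939, 0.1121, 0.1989]
tcp_rot: [0.354, 0.612, 0.354, -0.612]
force: [0.8, -0.5, 0.2]
opening: 0.0598
```

```bash
python3 - <<'E'
from h import *
im,c=snap("wrist","pics/w8.png"); steel(im,c,.032)
cv2.imwrite("pics/w8b.png",cv2.resize(im[:,:,::-1],(800,600)))
print(go(.695,.112,.2,60))
E
```

```text
px [116. 201.] rect mm [746.  290.3] [75.9 69.8] yaw 57.9
px [254. 175.] rect mm [694.2 108.6] [19.2 76.1] yaw -30.0
px [48. 33.] rect mm [978.7 231.6] [214.2  93.1] yaw 89.9
(array([-0.0011,  0.0009, -0.0005]), np.float64(0.1), 'now', array([0.6939, 0.112 , 0.1989]), np.float64(-119.9), 'q7', np.float64(-2.31))
```

View pics/w8b.png

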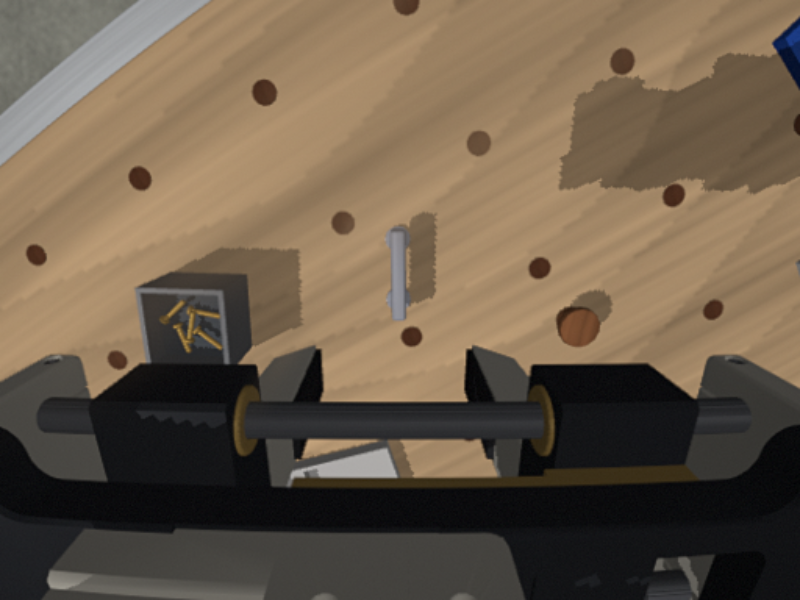

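The short handle's bar runs from (398,229) to (399,320). The pot at (195,320) is 55 mm tall, below the gripper body, which will be at about 70 mm.

```bash
python3 - <<'E'
from h import *
c=cam("wrist")
a=ray(c,np.array([(398,229),(399,320)])*.64,.032)[:,:2]; m=a.mean(0); y=np.degrees(np.arctan2(*(a[0]-a[1])[::-1]))
print(a,m,y,np.linalg.norm(a[0]-a[1])); print(go(*m,.006,y+90))
E
```

```text
[[0.72555902 0.09034444]
 [0.65981162 0.12706241]] [0.69268532 0.10870342] -29.182060313677567 0.07530557340934374
(array([0.1929, 0.0005, 0.0035]), np.float64(-0.7), 'now', array([0.6939, 0.112 , 0.1989]), np.float64(-119.9), 'q7', np.float64(-2.31))
```

>>> jog_arm(
  moves=[0.1,0.0005,0.0035,-0.7,0.05,0.1,0.0005,0.0035,-0.7,0.05,0.15,0.0005,0.0035,-0.7,0.05,0.18,0.0005,0.0035,-0.7,0.05,0.193,0.0005,0.0035,-0.7,0.05,0.193,0.0005,0.0035,-0.7,0.05,0.193,0.0005,0.0035,-0.7,0.005,0.193,0.0005,0.0035,-0.7,0.005,0.193,0.0005,0.0035,-0.7,0.005,0.193,0.0005,0.0035,-0.7,0.005,0.193,0.0005,0.0035,-0.7,0.005,0.193,0.0005,0.0035,-0.7,0.005,0.17,0.0005,0.0035,-0.7,0.005,0.11,0.0005,0.0035,-0.7,0.005,0.05,0.0005,0.0035,-0.7,0.005,0.04,0.0005,0.0035,-0.7,0.005,0.04,0.0005,0.0035,-0.7,0.005],
  newtons=30,
)

```text
t: 21.92
position: [0.6933, 0.1087, 0.1607]
tcp_rot: [0.358, 0.611, 0.357, -0.609]
force: [-1.4, -0.1, -1.1]
opening: 0.0114
```

```bash
python3 - <<'E'
from h import *
print(ctrl.sense()["opening"],go(.466,-.355,.16,94.5))
E
```

```text
0.011394659505240833 (array([-2.000e-04,  2.850e-02,  5.156e-01]), np.float64(-33.8), 'now', array([0.6933, 0.1087, 0.1607]), np.float64(-119.3), 'q7', np.float64(-2.3))
```

>>> jog_arm(
  moves=[0,0.0285,0.516,-34,0.005,0,0.0285,0.516,-34,0.005,0,0.0285,0.516,-34,0.005,0,0.0285,0.516,-34,0.005,0,0.0285,0.516,-34,0.005,0,0.0285,0.516,-34,0.005,0,0.0285,0.516,-34,0.005,0,0.0285,0.516,-34,0.005,0,0.0285,0.516,-34,0.005,0,0.0285,0.516,-34,0.005,0,0.0285,0.516,-34,0.005,0,0.0285,0.516,-34,0.005],
)

```text
t: 23.42
position: [0.4666, -0.353, 0.1584]
tcp_rot: [0.521, 0.478, 0.521, -0.478]
force: [-0.1, 0.9, -0.7]
opening: 0.0115
```

```bash
python3 - <<'E'
from h import *
im,c=snap("wrist","pics/w9.png")
cv2.imwrite("pics/w9b.png",cv2.resize(im[:,:,::-1],(640,480)))
print(go(.466,-.355,.0105,94.5))
E
```

```text
(array([ 0.148 , -0.0006,  0.0017]), np.float64(0.4), 'now', array([ 0.4664, -0.3534,  0.1585]), np.float64(-85.1), 'q7', np.float64(-0.92))
```

View pics/w9b.png

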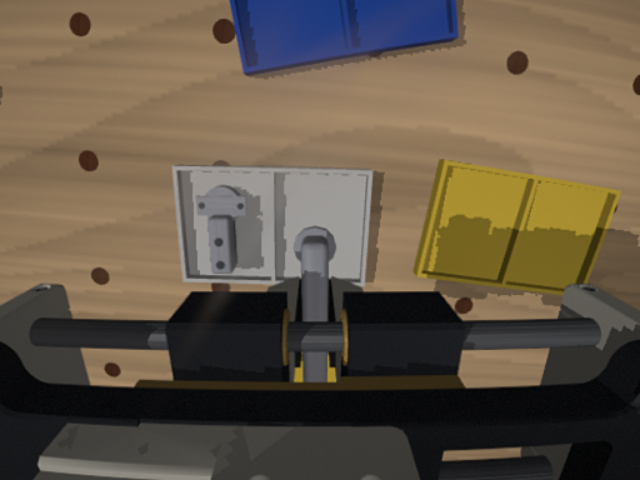

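The short handle is held over the empty right compartment, which spans x 285–365. Now I lower it.

>>> jog_arm(
  moves=[0.06,0,0.002,0,0.005,0.1,0,0.002,0,0.005,0.13,0,0.002,0,0.005,0.142,0,0.002,0,0.005,0.148,0,0.002,0,0.005,0.148,0,0.002,0,0.005,0.148,0,0.002,0,0.036,0.148,0,0.002,0,0.036,0.148,0,0.002,0,0.036,0.12,0,0.002,0,0.036,0.06,0,0.002,0,0.036,0,0,0.002,0,0.036,-0.05,0,0.002,0,0.036,-0.05,0,0.002,0,0.036],
)

```text
t: 25.22
position: [0.4682, -0.3595, 0.2143]
tcp_rot: [0.524, 0.479, 0.517, -0.479]
force: [0.1, -0.8, 0.1]
opening: 0.0362
```

```bash
python3 - <<'E'
from h import *
im,c=snap("wrist","pics/w10.png"); s,cs=snap("scene","pics/scene9.png")
cv2.imwrite("pics/w10b.png",np.hstack([cv2.resize(im[80:280,100:360,::-1],(400,308)),cv2.resize(s[120:350,170:470,::-1],(400,308))]))
E
```

```text
(no output)
```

View pics/w10b.png

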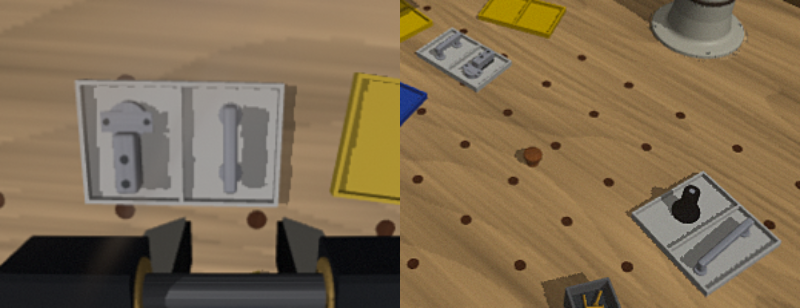

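Left crop: the hinge at (125,145) and short handle at (230,150) are each in their own compartment of the small tray. Right crop: the foot at (688,205) and long handle at (725,245) are in the large tray. The knob and pot are where they were and the gripper is clear, so I'm handing in.

```bash
python3 -c "
from h import *
print(ctrl.hand_in())"
```

```text
the job is handed in; nothing more can be done
None
```

Both kits are made up and handed in at about 25 s of robot time. The long handle and foot are in the large tray, and the short handle and hinge are in the small white tray, one per compartment.

In the last wrist and scene pictures all four stand upright inside their compartments, the gripper is clear, and the knob and pot look unmoved. I judged this by eye and did not measure final heights or tilts. No check failed. The scene and wrist views differed by about 4 mm and 3° on the small tray's pose, and joint 7 touched its −2.57 rad limit once over the large tray, so I set the long handle about 6° off the tray's axis to back away from it.

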